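# Load a reagent pack into the transport case and close the lid

## Robot

A 7-joint arm with a two-finger parallel gripper is mounted at the origin on the work surface. World frame = base frame: x ahead of the robot, y to its left, z up, the work surface at z = 0. Lengths are in m, angles in rad, forces in N, time in s.
With the tool pointing down it reaches from about 0.425 to 0.825 m from the base axis. Payload 3.6 kg.
Tool frame: the origin (TCP) lies where the fingers leave the gripper's body, on its centre line; the fingertips stand 73 mm ahead of it and the grasp point (between the pads) lies 54 mm ahead of it; x points along the fingers, y is the direction in which the jaws open and shut, and the axes are right-handed (so a half turn about x gives the same grasp; the last joint's range is limited). The gripper opens to 85 mm and grips with 20 to 120 N. Pads are 22 mm wide; open, the fingers measure 114 mm over their backs; the gripper's body (76 mm by 85 mm) begins 54 mm behind the grasp point. The pads swing forward as they close: fully open they stand 13 mm farther back than shut.
Start: joints at [1.319, 0.615, -0.013, 1.423, 0.008, 1.103, -0.04], TCP at [0.145, -0.634, 0.304] pointing down, gripper open.
Joint ranges: [-3.12, 3.12], [-0.3, 2.06], [-1.34, 1.32], [0.26, 2.42], [-1.36, 4.5], [0.01, 1.98], [-2.84, 2.84]. Speed limits (rad/s): [2.79, 2.79, 3.14, 3.14, 3.14, 3.14, 3.14].

## Interface

Orientations are given as a unit quaternion [x, y, z, w].
In Python, from station import arm, snapshot, camera_info, ticket gives the robot as it stands. Calls block until the motion is done:
- arm.movep(position, orientation): joint-space move of the TCP to a pose.
- arm.line_to(position, velocity=0.15, ori=None): straight line of the TCP; ori=None keeps the orientation; velocity is the mean speed in m/s.
- arm.move_j(angles): joint-space move.
- arm.move_gripper(opening, effort=None): opening from 0.0 (shut) to 1.0 (fully open); effort is the grip in N (None keeps the last); returns when the fingers have stopped.
- arm.pause(seconds).
- arm.ik(position, orientation): joint angles nearest the present ones, or None.
- snapshot(name): name is "scene" or "side" or "wrist"; returns the picture (480x640x3 uint8, blue, green, red); there is no depth.
- camera_info(name): a dict with "fx", "fy", "cx", "cy" (pixels), "R" (3x3) and "t" (3): a world point X has camera coordinates R X + t; the wrist camera has in their place "T_tool_cam" (4x4, takes a point from camera to tool coordinates, whose origin is the TCP and whose axes are the tool frame's). Camera axes: x right, y down, z forward; pixel columns grow to the right and rows downward; lengths in m; the calibration is good to about 2 mm. A picture is of the moment at which its call begins: read the wrist's pose just before it. camera_info takes no time and is no camera call.
A pose or a line that the arm cannot do raises arm.MotionError and nothing moves.
- ticket.finish_job(): hands the job in, once; it reports no verdict.
Readings, each from a call of its own:
- arm.read_time(): time.
- arm.read_joint_positions(): joint angles.
- arm.read_dq(): joint speeds.
- arm.read_effort(): joint torques, N m.
- arm.read_tool_pos(): TCP position.
- arm.read_eef_rot(): TCP orientation.
- arm.read_ft_force(): force on the tool from outside, world axes, zero at the start.
- arm.read_wrist_torque(): the same for the moment, N m.
- arm.read_opening(): opening from 0.0 (shut) to 1.0 (fully open).
Only numpy, scipy, OpenCV 4.12 (cv2) and the standard library are available. Lean on these libraries where they do the work, as an engineer would, in place of code of your own. Each camera call takes 0.05 s, during which the arm holds its last target. There are 200 camera calls.

## Task

Take the red-handled reagent pack out of the leaning stand and set it down upright, without dropping it, in the free bay of the transport case (the one with the green plate on its floor), leaving the blue-handled pack where it is. When both packs are fully down with nothing above the rim, let go and then bring the hinged lid down without slamming it until it is fully shut. Do not disturb the bottle, the mouse or the tube rack.

Things in the scene. Friction and masses are not known exactly. Their poses are not given: they have to be found in the camera images.
- red_pack: The pack to load: white box 48 x 100 x 50 mm (own x, y, z) with a centred red grip fin on top, 16 mm thick (x), 60 mm wide (y), 34 mm tall; about 0.25 kg. Origin at the centre of its underside, z up through the fin; a half turn about z looks the same. It starts leaning in the stand and draws out along its own z; grip the fin across its x, the tool leaning like the pack.
- red_pack_top (a point): Centre of the top of the red fin, 84 mm above the pack's underside.
- blue_pack: Same kind of pack with a blue fin, already standing in the other bay of the case. Same origin and axes. Leave it where it is.
- blue_pack_top (a point): Centre of the top of the blue fin, 84 mm above that pack's underside.
- stand: Fixed stand, 130 x 130 mm, about 80 mm high, with an open pocket leaning 30 degrees, its mouth looking up and to the stand's -x, roughly the robot's right (world -y). The pocket is 56 x 108 mm inside and 32 mm deep along the lean, so 18 mm of the pack's box and the whole fin stand out. Origin on the table under the pocket, z up.
- case: Fixed grey case, outside 136 x 180 x 100 mm (own x, y, z), walls and floor 6 mm, origin at the centre of its underside, z up; open top, rim 100 mm up, lid hinged along the rim on its +x side. A divider in the middle (4 mm thick, top 42 mm up) makes two bays, each 124 mm (x) by 82 mm (y), centred at y = +43 and -43 mm. A pack standing on the divider would stop the lid.
- pad: Fixed thin green plate 90 x 45 x 2 mm at the centre of the free bay's floor: the red pack goes on it, long side along the case's x. Origin at the plate's underside, 6 mm above the case's underside. A pack standing here has its fin top 8 mm below the rim; between fin and side wall there are then 33 mm for a finger.
- lid (a joint): Angle of the case's lid: 0 is shut (lying level on the rim), about 1.57 stands upright, it opens to 1.95. At the start 1.7 to 1.9. The hinge is stiff: the lid stays where it is left and must be pushed all the way down (about 2 N at its edge).
- lid_hinge (a point): Middle of the lid's hinge line, which runs along the case's y, at the case's +x rim, 100 mm up.
- lid_edge (a point): Middle of the lid's free edge, on an orange lip 100 mm wide that juts 24 mm beyond the lid; 160 mm from the hinge. The lid, clear with a blue frame, is 136 mm long, 180 wide, 6 thick. Shut, its upper face is 107 mm above the table and the edge is on the case's -x side; open, that face looks away from the bays, to the case's +x.
- bottle: Bystander: white bottle, 70 mm across, 160 mm high, origin under its centre. Leave alone.
- mouse: Bystander: black computer mouse, 105 x 58 x 32 mm, origin under its centre. Leave alone.
- tube_rack: Bystander: black rack with red-capped tubes, 70 x 160 x 90 mm, origin under its centre. Leave alone.
Mind the look-alikes: they are no part of the job. What is shaped like the red_pack but turquoise is not meant. Leave any purple look-alike of the case alone.

How it is judged:
On the way:
1. the red pack stands upright in the free bay, let go, both packs below the rim, with the lid still open (horizontal distance between red_pack and pad below 0.023 m and angle between red_pack's own z axis and vertical below 0.12 rad and z of red_pack in the frame of case below 0.014 m and z of each of red_pack_top, blue_pack_top in the frame of case below 0.1 m and contact force between the fingers and red_pack below 0.1 N and value of joint lid above 1 rad), for 0.2 s.
At the end, for the whole second after the job is handed in: The red pack stands on the green plate in the free bay (within 23 mm of the plate's centre, tilted less than 0.12 rad, underside less than 14 mm above the case's underside), at rest; both fin tops below the rim (100 mm); the blue pack within 30 mm of where it was; the lid shut to under 0.04 rad (horizontal distance between red_pack and pad below 0.023 m and angle between red_pack's own z axis and vertical below 0.12 rad and z of red_pack in the frame of case below 0.014 m and z of each of red_pack_top, blue_pack_top in the frame of case below 0.1 m and value of joint lid below 0.04 rad and linear speed of red_pack below 0.02 m/s and distance of blue_pack from where it was at the start of the episode below 0.03 m); the robot touches nothing.
It fails at once if the red pack is dropped (faster than 0.7 m/s, a fall of 25 mm, with no finger on it) (contact force between the fingers and red_pack below 0.01 N and linear speed of red_pack above 0.7 m/s).
It fails at once if the lid is slammed (closing faster than 4 rad/s) (velocity of joint lid below -4 rad/s).
It fails at once if the blue pack is shifted more than 30 mm (distance of blue_pack from where it was at the start of the episode above 0.03 m).
It fails at once if the bottle, mouse or tube rack is pushed more than 30 mm or tipped (distance of any of bottle, mouse, tube_rack from where it was at the start of the episode above 0.03 m or angle between any of bottle, tube_rack's own z axis and vertical above 0.3 rad).
It also fails if it takes over 59 s, if anything falls off the work surface, if the arm or the gripper's body presses on something with over 40 N, if the wrist force passes 120 N, or if a joint passes its speed limit or range.

## Working session

There is one attempt and no reset: what is moved stays moved. The work goes in short steps, each a Python script; the robot and the scene stay as the last script left them, time stands still between calls to the robot, and variables do not carry over. Pictures are saved under pics/ and viewed, about 8 in all and at most 12, crops included, and the job is handed in when it is done.

```bash
ls; mkdir -p pics
python3 - <<'E'
from station import arm, snapshot, camera_info
import cv2
for n in ("scene","side","wrist"):
    im=snapshot(n); cv2.imwrite(f"pics/{n}0.png",im)
    c=camera_info(n); print(n,{k:(v if not hasattr(v,'tolist') else v.tolist()) for k,v in c.items()})
print(arm.read_tool_pos(),arm.read_eef_rot(),arm.read_time())
E
```

```text
pics
scene {'fx': 570.2825270795413, 'fy': 570.2825270795413, 'cx': 324.9173900907923, 'cy': 246.34568518985583, 'R': [[-0.3484145315763802, 0.9373379390361992, 0.002214097961233579], [0.6588084087770493, 0.24656220972603426, -0.7107591415238125], [-0.6667674217529405, -0.2461801470029325, -0.7034319729089307]], 't': [0.180459373133515, -0.2493785205907341, 1.7845047280091513]}
side {'fx': 563.4693928065035, 'fy': 563.4693928065035, 'cx': 322.47734824176877, 'cy': 247.12258337779826, 'R': [[0.8800056866294071, -0.47493846282152763, -0.004842316865887021], [-0.3546092408524885, -0.6501988381112466, -0.6719328517201748], [0.315978286915299, 0.5930218608546476, -0.7405962427305204]], 't': [-0.44740920973099185, 0.21790430916113834, 1.2666620532170865]}
wrist {'fx': 375.96917505353883, 'fy': 375.96917505353883, 'cx': 315.5180914014424, 'cy': 241.1237091132508, 'T_tool_cam': [[0.00010692587202756024, -0.31929517669049406, 0.9476553058517853, -0.0676557933115789], [0.999999110908706, -0.0012254740106632952, -0.0005257330536204243, 0.00040047561003364596], [0.0013291909766365603, 0.9476545195141698, 0.3192947617730555, -0.0821024560489485], [0.0, 0.0, 0.0, 1.0]]}
[ 0.1448263  -0.63320423  0.30299235] [-0.70255341 -0.08006917  0.70272408 -0.0786543 ] 0.15
```

View pics/scene0.png

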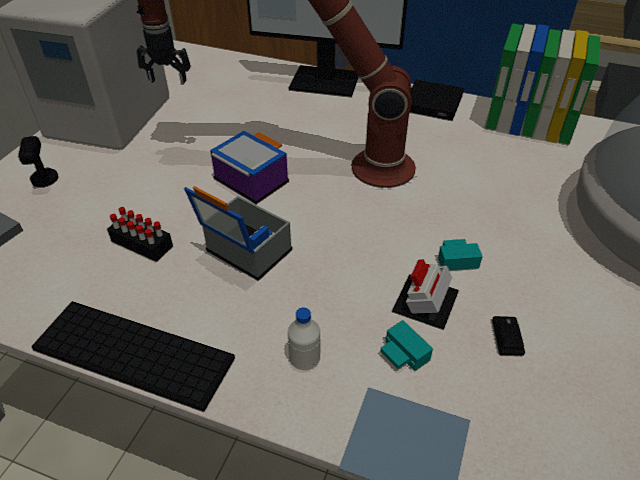

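View pics/side0.png

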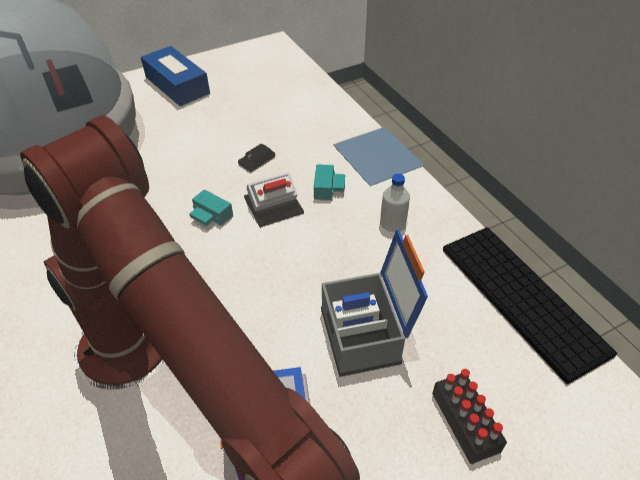

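Candidates: the red-finned white pack in the black stand at scene (425,288) / side (273,186) is the target. Look-alikes are the turquoise packs at scene (460,255) and (408,345), the red tube caps (135,225), the red handle on the dome at side (55,78), and the purple case (250,165). The grey case at scene (248,235) is the right one. I'll check both in one close mosaic.

Run:
```python
import cv2,numpy as np
s=cv2.imread("pics/scene0.png");d=cv2.imread("pics/side0.png")
def c(im,x,y): return cv2.resize(im[y:y+105,x:x+140],(400,300),interpolation=cv2.INTER_CUBIC)
m=np.vstack([np.hstack([c(s,360,240),c(s,180,175)]),np.hstack([c(d,205,140),c(d,305,265)])])
cv2.imwrite("pics/mos.png",cv2.convertScaleAbs(m,alpha=1.3))
```

```text
(no output)
```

View pics/mos.png

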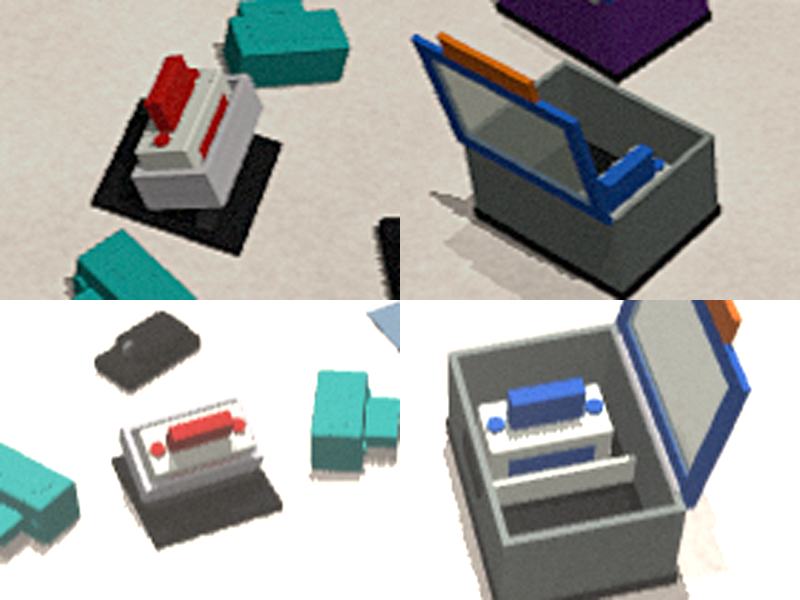

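The mosaic confirms the choice. The red-finned pack leans to -y in the black-based stand, whose base corners are at mosaic (92,205), (240,253) and (281,145). The case is grey, with the blue pack in the +y bay and the bay nearer the side camera (−y) free.

```bash
cat > h.py <<'E'
import numpy as np, cv2
from scipy.spatial.transform import Rotation as Rot
from station import arm, snapshot, camera_info, ticket
def cam(n,pose=None):
    c=camera_info(n)
    if n=="wrist":
        p,q=pose; T=np.array(c["T_tool_cam"]); Rt=Rot.from_quat(q).as_matrix()
        Rw=Rt@T[:3,:3]; o=np.array(p)+Rt@T[:3,3]
    else:
        Rw=np.array(c["R"]).T; o=-Rw@np.array(c["t"])
    return c,Rw,o
def ray(C,u,v):
    c,Rw,o=C; d=Rw@np.array([(u-c["cx"])/c["fx"],(v-c["cy"])/c["fy"],1]); return o,d/np.linalg.norm(d)
def plane(C,u,v,z):
    o,d=ray(C,u,v); return o+d*(z-o[2])/d[2]
def tri(rays):
    A=sum(np.eye(3)-np.outer(d,d) for o,d in rays); b=sum((np.eye(3)-np.outer(d,d))@o for o,d in rays)
    X=np.linalg.solve(A,b); return X,[np.linalg.norm((np.eye(3)-np.outer(d,d))@(X-o)) for o,d in rays]
def proj(C,X):
    c,Rw,o=C; p=Rw.T@(np.array(X)-o); return np.array([c["fx"]*p[0]/p[2]+c["cx"],c["fy"]*p[1]/p[2]+c["cy"]])
def tool(app,jaw):
    x=np.array(app,float);x/=np.linalg.norm(x); y=np.array(jaw,float);y-=x*(x@y);y/=np.linalg.norm(y)
    return Rot.from_matrix(np.c_[x,y,np.cross(x,y)]).as_quat()
E
python3 - <<'E'
from h import *
np.set_printoptions(precision=4,suppress=True)
S,D=cam("scene"),cam("side"); k=.35
s1=lambda x,y:(360+x*k,240+y*k); s2=lambda x,y:(180+(x-400)*k,175+y*k)
d1=lambda x,y:(205+x*k,140+(y-300)*k); d2=lambda x,y:(305+(x-400)*k,265+(y-300)*k)
print("stand scene",*[plane(S,*s1(*p),0.0) for p in [(92,205),(240,253),(281,145),(140,100)]],sep="\n")
print("stand side",*[plane(D,*d1(*p),0.0) for p in [(113,460),(160,548),(282,508)]],sep="\n")
print("rim scene (+y-x?)",*[plane(S,*s2(*p),.1) for p in [(714,135),(565,62)]],sep="\n")
print("base scene",*[plane(S,*s2(*p),0) for p in [(722,210),(622,297),(478,212)]],sep="\n")
print("rim side",*[plane(D,*d2(*p),.1) for p in [(450,353),(617,327),(685,510),(507,543)]],sep="\n")
def red(im,x,y):
    h=cv2.cvtColor(im,cv2.COLOR_BGR2HSV); m=((h[...,0]<8)|(h[...,0]>172))&(h[...,1]>170)&(h[...,2]>70)
    n,l,st,c=cv2.connectedComponentsWithStats(m.astype(np.uint8)); 
    i=[i for i in range(1,n) if st[i,4]>25 and abs(c[i]-[x,y]).max()<35]; return [(st[j],c[j]) for j in i]
for f,x,y in (("scene",420,275),("side",273,186)):
    for a in red(cv2.imread(f"pics/{f}0.png"),x,y): print(f,*a)
# fin top face ends, by eye
print("fin top",tri([ray(S,*s1(183,62)),ray(D,*d1(232,416))]),tri([ray(S,*s1(157,100)),ray(D,*d1(168,434))]))
print("edge lip",plane(S,*s2(488,65),.25))
E
```

```text
stand scene
[0.5486 0.1843 0.    ]
[0.5546 0.3117 0.    ]
[0.4265 0.3207 0.    ]
[0.4178 0.1922 0.    ]
stand side
[0.4317 0.3221 0.    ]
[0.4227 0.1885 0.    ]
[0.5477 0.1814 0.    ]
rim scene (+y-x?)
[ 0.4399 -0.1243  0.1   ]
[ 0.3953 -0.2942  0.1   ]
base scene
[ 0.4335 -0.1234  0.    ]
[ 0.5657 -0.1643  0.    ]
[ 0.5158 -0.336   0.    ]
rim side
[ 0.438  -0.1316  0.1   ]
[ 0.5661 -0.1716  0.1   ]
[ 0.5178 -0.3388  0.1   ]
[ 0.392  -0.3016  0.1   ]
scene [410 260  20  31 298] [419.3691 272.9161]
scene [430 274   9  21  49] [434.2041 284.1429]
side [265 180  17   8  40] [273.675 183.65 ]
fin top (array([0.5006, 0.2176, 0.1239]), [np.float64(0.020277007504202377), np.float64(0.02027700750420215)]) (array([0.4705, 0.2259, 0.0806]), [np.float64(0.016668812602001752), np.float64(0.016668812602001877)])
edge lip [ 0.5767 -0.2534  0.25  ]
```

Both cameras agree: case centre ≈(0.477,-0.233) with yaw ≈-17°, stand centre ≈(0.488,0.252). The fin triangulation missed by 20 mm because I paired opposite ends, so I'll swap them and do a wrist check along the pack axis.

Run:
```python
from h import *
np.set_printoptions(precision=4,suppress=True)
S,D=cam("scene"),cam("side"); k=.35
s1=lambda x,y:(360+x*k,240+y*k); d1=lambda x,y:(205+x*k,140+(y-300)*k)
a=tri([ray(S,*s1(183,62)),ray(D,*d1(168,434))]);b=tri([ray(S,*s1(157,100)),ray(D,*d1(232,416))]);print(a,b)
top=(a[0]+b[0])/2; print("top",top,"len",np.linalg.norm(a[0]-b[0]))
sx=np.array([.06,.998,0]);sx/=np.linalg.norm(sx);z=np.array([0,0,1.])
pz=np.cos(np.pi/6)*z-.5*sx; px=np.cos(np.pi/6)*sx+.5*z
q=tool(-pz,px); P=top+pz*(.054-.012+.12); print(P,q,arm.ik(P,q),arm.ik(P-pz*.12,q))
print("now axes",Rot.from_quat(arm.read_eef_rot()).as_matrix())
```

```text
(array([0.4563, 0.2272, 0.0988]), [np.float64(0.0010588130923662941), np.float64(0.0010588130923663368)]) (array([0.5145, 0.2167, 0.1058]), [np.float64(0.00335943609071242), np.float64(0.003359436090712416)])
top [0.4854 0.2219 0.1023] len 0.05954304401060805
[0.4806 0.1411 0.2426] [0.2034 0.6772 0.1624 0.6882] [ 0.5531  0.6788 -1.019   2.0098  0.1481  0.536   1.0998] [ 0.2489  0.79   -0.7312  2.065   0.0046  0.2485  1.2385]
now axes [[-0.0005  0.2231 -0.9748]
 [ 0.002  -0.9748 -0.2231]
 [-1.     -0.002   0.    ]]
```

Run:
```python
from h import *
np.set_printoptions(precision=3,suppress=True)
top=np.array([.4854,.2219,.1023])
sx=np.array([.06,.998,0]);sx/=np.linalg.norm(sx);z=np.array([0,0,1.])
pz=np.cos(np.pi/6)*z-.5*sx; px=np.cos(np.pi/6)*sx+.5*z
c,s=np.cos(-.29),np.sin(-.29); cx=np.array([c,s,0]);cy=np.array([-s,c,0]); pad=np.array([.477,-.233,0])-.043*cy
for f in (1,-1):
    q=tool(-pz,f*px); qc=tool(-z,f*cy)
    for l,p,o in (("look",top+pz*.162,q),("grasp",top+pz*.042,q),("lift",top+pz*.042+pz*.06+[0,0,.08],q),("carry",[.48,0.0,.36],qc),("above",[pad[0],pad[1],.30],qc),("place",[pad[0],pad[1],.134],qc)):
        print(f,l,np.array(p),arm.ik(p,o))
```

```text
1 look [0.481 0.141 0.243] [ 0.553  0.679 -1.019  2.01   0.148  0.536  1.1  ]
1 grasp [0.484 0.201 0.139] [ 0.249  0.79  -0.731  2.065  0.005  0.248  1.239]
1 lift [0.482 0.171 0.271] [ 0.533  0.666 -1.095  1.967  0.205  0.587  0.97 ]
1 carry [0.48 0.   0.36] [ 0.63   0.429 -0.974  1.792  0.391  1.128  0.807]
1 above [ 0.465 -0.274  0.3  ] [ 0.961  0.534 -0.724  1.737  0.405  1.026  1.372]
1 place [ 0.465 -0.274  0.134] [ 0.853  0.743 -0.57   1.903  0.622  0.678  1.184]
-1 look [0.481 0.141 0.243] [ 0.188  0.506 -0.411  2.019 -0.573  0.608 -1.327]
-1 grasp [0.484 0.201 0.139] [-0.023  0.691 -0.294  2.073 -0.942  0.39  -0.99 ]
-1 lift [0.482 0.171 0.271] [ 0.147  0.47  -0.436  1.977 -0.529  0.643 -1.45 ]
-1 carry [0.48 0.   0.36] [ 0.215  0.31  -0.348  1.803  0.12   1.05  -2.039]
-1 above [ 0.465 -0.274  0.3  ] [ 0.468  0.447  0.037  1.752 -0.02   0.943 -1.348]
-1 place [ 0.465 -0.274  0.134] [ 0.446  0.678  0.072  1.916 -0.087  0.55  -1.285]
```

Flip +1 keeps the wrist camera clear of the lid during placing, so I'll use it. I'll move up and over at height, then look down the pack axis.

Run:
```python
from h import *
np.set_printoptions(precision=4,suppress=True)
top=np.array([.4854,.2219,.1023])
sx=np.array([.06,.998,0]);sx/=np.linalg.norm(sx);z=np.array([0,0,1.])
pz=np.cos(np.pi/6)*z-.5*sx; px=np.cos(np.pi/6)*sx+.5*z
q=tool(-pz,px); c,s=np.cos(-.29),np.sin(-.29); qc=tool(-z,[-s,c,0])
arm.line_to([.145,-.634,.42],.25)
arm.movep([.44,-.02,.42],qc)
# look into case from above on the way
arm.movep([.39,-.25,.40],qc)
pose=(arm.read_tool_pos(),arm.read_eef_rot()); im=snapshot("wrist"); cv2.imwrite("pics/wcase.png",im); np.save("pcase.npy",np.r_[pose[0],pose[1]])
arm.movep([.44,-.02,.42],qc)
arm.movep(top+pz*.162,q)
pose=(arm.read_tool_pos(),arm.read_eef_rot()); im2=snapshot("wrist"); cv2.imwrite("pics/wpack.png",im2); np.save("ppack.npy",np.r_[pose[0],pose[1]])
cv2.imwrite("pics/w2.png",cv2.resize(np.hstack([im,im2]),(800,300),interpolation=cv2.INTER_AREA))
print(arm.read_time(),pose[0]-(top+pz*.162), proj(cam("wrist",pose),top))
```

```text
6.1583 [ 0.001  -0.0011  0.0003] [319.2475 245.0969]
```

View pics/w2.png

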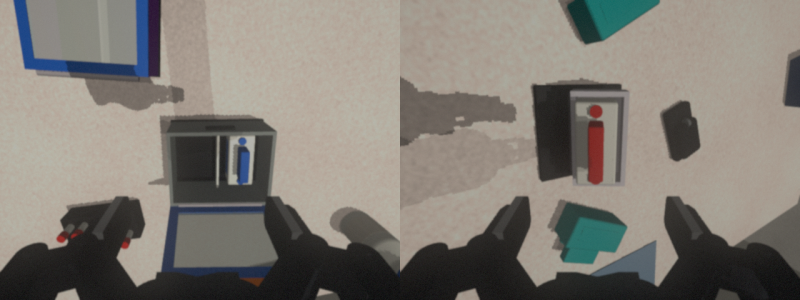

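Left: the case seen from above, with the blue pack in the right (+y) bay at (243,165) and the left bay free; rim corners are about (168,130), (274,130), (271,205) and (170,205). Right: the fin is centred near (595,155), slightly left of the predicted point. I'll measure both precisely.

Run:
```python
from h import *
np.set_printoptions(precision=4,suppress=True)
a=np.load("ppack.npy"); W=cam("wrist",(a[:3],a[3:])); im=cv2.imread("pics/wpack.png")
print(proj(W,[.4854,.2219,.1023]))
h=cv2.cvtColor(im,cv2.COLOR_BGR2HSV); m=(((h[...,0]<8)|(h[...,0]>172))&(h[...,1]>150)&(h[...,2]>60)).astype(np.uint8)
n,l,st,c=cv2.connectedComponentsWithStats(m)
for i in range(1,n):
    if st[i,4]>60: print(st[i],c[i])
i=max(range(1,n),key=lambda i:st[i,4]); print(cv2.minAreaRect(np.argwhere(l==i)[:,::-1].astype(np.float32)))
p1=im[150:310,250:390]
a=np.load("pcase.npy"); W=cam("wrist",(a[:3],a[3:])); im=cv2.imread("pics/wcase.png")
for t,p in {"-x-y":[.392,-.3],"-x+y":[.439,-.128],"+x+y":[.566,-.168],"+x-y":[.518,-.337]}.items(): print(t,proj(W,[*p,.1]))
p2=im[180:340,255:455]
cv2.imwrite("pics/z.png",cv2.convertScaleAbs(np.vstack([np.hstack([cv2.resize(p1,(350,400),interpolation=2),cv2.resize(p2,(450,360),interpolation=2)[:400] if 0 else cv2.copyMakeBorder(cv2.resize(p2,(450,360),interpolation=2),0,40,0,0,0)])]),alpha=1.8))
```

```text
[319.2475 245.0969]
[304 169  19  19 269] [313.2454 178.1487]
[ 301  203   24   91 1944] [312.9223 246.0386]
((312.4999694824219, 248.0), (89.99998474121094, 22.999996185302734), 90.0)
-x-y [268.2938 216.318 ]
-x+y [444.8882 212.4366]
+x+y [429.9283 327.7638]
+x-y [273.3995 329.5501]
```

View pics/z.png

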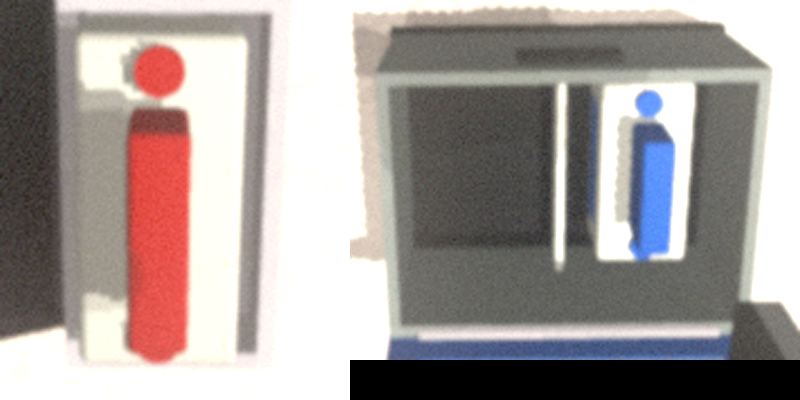

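The fin column is 313.3 against 319.2 predicted, so the pack sits 4 mm to -px, and the fin runs parallel to the image, so the yaw is right. The rim corners are at full-res (267.4,212), (441.7,210.2) and (271.9,327.5), about 2–3 mm off the estimate. I'll apply both corrections and grasp.

Run:
```python
from h import *
np.set_printoptions(precision=4,suppress=True)
a=np.load("pcase.npy"); W=cam("wrist",(a[:3],a[3:]))
f=lambda x,y:(255+(x-350)/2.25,180+y/2.25)
A,B,C=[plane(W,*f(*p),.1)[:2] for p in [(378,72),(770,68),(388,332)]]
print("rim",A,B,C,"yaw from y",np.arctan2(-(B-A)[0],(B-A)[1]),"yaw x",np.arctan2((C-A)[1],(C-A)[0]),np.linalg.norm(B-A),np.linalg.norm(C-A),"centre",(B+C)/2)
print("divider",plane(W,*f(561,85),.042),plane(W,*f(560,268),.042))
print("floor inner corners",*[plane(W,*f(*p),.006) for p in [(413,88),(413,246)]])
top=np.array([.4854,.2219,.1023])
sx=np.array([.06,.998,0]);sx/=np.linalg.norm(sx);z=np.array([0,0,1.])
pz=np.cos(np.pi/6)*z-.5*sx; px=np.cos(np.pi/6)*sx+.5*z
top=top-.004*px
arm.line_to(top+pz*.162,.1); arm.line_to(top+pz*.042,.12)
print("down",arm.read_ft_force(),arm.read_opening())
arm.move_gripper(0.0,60); print("grip",arm.read_opening(),arm.read_ft_force())
if arm.read_opening()>.1:
    arm.line_to(top+pz*.112,.1); print(arm.read_ft_force(),arm.read_opening())
    p=arm.read_tool_pos(); arm.line_to(p+[0,0,.10],.2)
    cv2.imwrite("pics/l.png",cv2.resize(np.hstack([snapshot("wrist"),snapshot("side")]),(800,300),interpolation=3))
print(arm.read_tool_pos(),arm.read_ft_force(),arm.read_opening(),arm.read_time())
```

```text
rim [ 0.3875 -0.2994] [ 0.4358 -0.1307] [ 0.5151 -0.3378] yaw from y -0.27890924106532217 yaw x -0.29262318130040327 0.1754487357541848 0.1332483205071992 centre [ 0.4754 -0.2343]
divider [ 0.4332 -0.2217  0.042 ] [ 0.5357 -0.2496  0.042 ]
floor inner corners [ 0.4213 -0.302   0.006 ] [ 0.515  -0.3327  0.006 ]
down [ 0.5167 -0.1781 -0.712 ] 0.99890617280731
grip 0.5273258329084357 [-1.0234 -3.7834  9.6631]
[ 1.2219 -0.3955 -2.9163] 0.5208777130910124
[0.4805 0.1617 0.2949] [ 0.0956 -0.9277 -2.5471] 0.5156912390820583 9.6333
```

View pics/l.png

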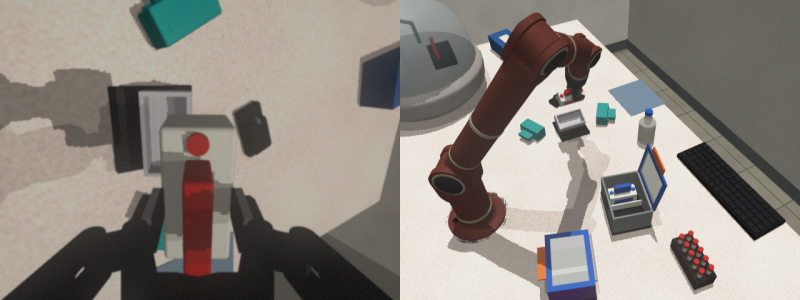

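The side view shows the pack lifted out of the stand. The opening of 0.52 (44 mm) is too wide for a 16 mm fin, so I'll zoom in on the grip.

Run:
```python
from h import *
im=snapshot("wrist"); d=snapshot("side"); cv2.imwrite("pics/wg.png",im)
print(arm.read_opening(),arm.read_ft_force(),arm.read_tool_pos())
P=proj(cam("side"),arm.read_tool_pos()); print(P); x,y=int(P[0]),int(P[1])
m=np.hstack([cv2.resize(im[160:480,140:460],(400,400),interpolation=2),cv2.resize(d[y-20:y+60,x-40:x+40],(400,400),interpolation=2)])
cv2.imwrite("pics/l2.png",cv2.convertScaleAbs(m,alpha=1.8))
```

```text
0.5209173279053806 [-0.08673536 -0.10779263 -2.49434292] [0.48079573 0.16193457 0.29526107]
[277.84790914 135.69540488]
```

View pics/l2.png

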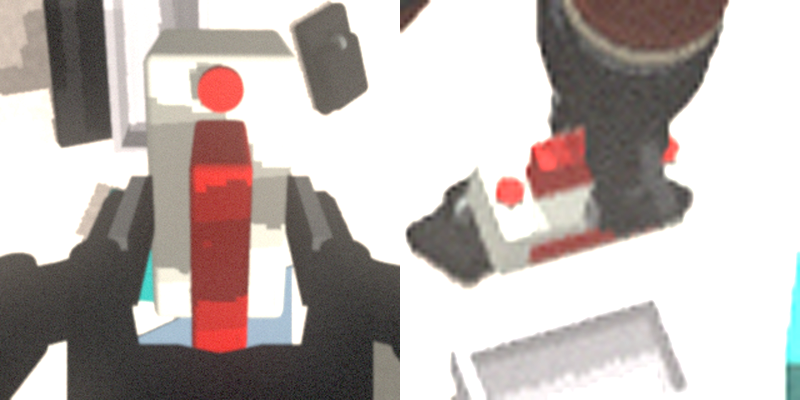

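The fingertips have pinched the top edge of the box, not the fin. The "73 mm" tip distance applies to open jaws, and closing swings the tips forward. The pack also looks slightly pitched. I'll solve its pose in the hand from its corners, put it back in the pocket with that correction, and regrip higher.

Run:
```python
from h import *
np.set_printoptions(precision=4,suppress=True)
# pack-frame points; far end (robot side) = +y since py=pz x px ~ -world x ; image left = -px
O={(-8,30,84):(192,165),(8,30,84):(250,163),(-8,30,50):(197,122),(8,30,50):(245,122),(-24,50,50):(148,55),(24,50,50):(293,57),(-24,50,0):(165,32),(24,50,0):(278,32),(-24,-50,50):(160,313),(24,-50,50):(290,318)}
X=np.array(list(O),float)/1000; U=np.array(list(O.values()),float)/1.25+[140,160]
c=camera_info("wrist"); K=np.array([[c["fx"],0,c["cx"]],[0,c["fy"],c["cy"]],[0,0,1]])
ok,r,t=cv2.solvePnP(X,U,K,None); P,_=cv2.projectPoints(X,r,t,K,None); print("resid",(P[:,0]-U).round(1).tolist())
T=np.array(c["T_tool_cam"]); Tc=np.eye(4);Tc[:3,:3]=cv2.Rodrigues(r)[0];Tc[:3,3]=t[:,0]
M=T@Tc  # pack in tool
N=np.array([[0,0,-1],[1,0,0],[0,-1,0]]) # ideal pack axes in tool: px=y, py=-z, pz=-x
print(M,"rotvec deg in tool",np.degrees(Rot.from_matrix(M[:3,:3]@N.T).as_rotvec()),"top in tool",M[:3,:3]@[0,0,.084]+M[:3,3])
np.save("M.npy",M)
```

```text
resid [[-1.8, -1.1], [0.9, 0.2], [0.2, -2.5], [0.7, -2.8], [-2.3, 4.0], [3.1, 1.3], [-0.3, 1.0], [1.3, -0.0], [0.9, 2.1], [-2.5, -2.0]]
[[-0.0127  0.0116 -0.9999  0.1264]
 [ 0.9999 -0.0112 -0.0128  0.0001]
 [-0.0114 -0.9999 -0.0114  0.0035]
 [ 0.      0.      0.      1.    ]] rotvec deg in tool [-0.6481 -0.6587  0.7288] top in tool [ 0.0425 -0.001   0.0025]
```

The pack is straight in the hand (under 1°) and its fin top is 42.5 mm ahead of the TCP, exactly as planned. So only the finger reach was misread. I'll reverse the path, release in the pocket, and regrip 16 mm higher on the fin.

```bash
cat >> h.py <<'E'
z=np.array([0,0,1.]); sx=np.array([.06,.998,0]);sx/=np.linalg.norm(sx)
pz=np.cos(np.pi/6)*z-.5*sx; px=np.cos(np.pi/6)*sx+.5*z
top=np.array([.4854,.2219,.1023])-.004*px
E
python3 - <<'E'
from h import *
np.set_printoptions(precision=3,suppress=True)
arm.line_to(top+pz*.112,.15); 
for d in (.09,.07,.055,.044):
    arm.line_to(top+pz*d,.06); f=arm.read_ft_force(); print(d,f)
    if np.linalg.norm(f-[0,0,-2.5])>15: print("stop"); break
else:
    arm.move_gripper(1.0); print("rel",arm.read_ft_force())
    arm.line_to(top+pz*.058,.1); arm.move_gripper(0.0,60); print("grip",arm.read_opening(),arm.read_ft_force())
    if .1<arm.read_opening()<.35:
        arm.line_to(top+pz*.128,.1); arm.line_to(arm.read_tool_pos()+[0,0,.10],.2)
    cv2.imwrite("pics/wg2.png",snapshot("wrist"))
print(arm.read_ft_force(),arm.read_opening(),arm.read_time())
E
```

```text
0.09 [-0.19  -0.102 -1.278]
0.07 [-3.017 -6.232 16.627]
stop
[-3.017 -6.232 16.627] 0.5261396433140284 11.55
```

Run:
```python
from h import *
np.set_printoptions(precision=3,suppress=True)
arm.line_to(top+pz*.085,.06); print(arm.read_ft_force(),arm.read_opening())
im=snapshot("wrist"); cv2.imwrite("pics/wg3.png",im); d=snapshot("side"); cv2.imwrite("pics/sd3.png",d); s=snapshot("scene"); cv2.imwrite("pics/sc3.png",s)
u=proj(cam("side"),top).astype(int); v=proj(cam("scene"),top).astype(int); print(u,v)
r=lambda a,p:cv2.resize(a[p[1]-50:p[1]+50,p[0]-50:p[0]+50],(300,300),interpolation=2)
m=np.hstack([cv2.resize(im[60:460,140:460],(480,600),interpolation=2),np.vstack([r(d,u),r(s,v)])])
cv2.imwrite("pics/l3.png",cv2.convertScaleAbs(m,alpha=1.7))
```

```text
[-0.077  0.018 -2.259] 0.5209129777923838
[274 184] [417 268]
```

View pics/l3.png

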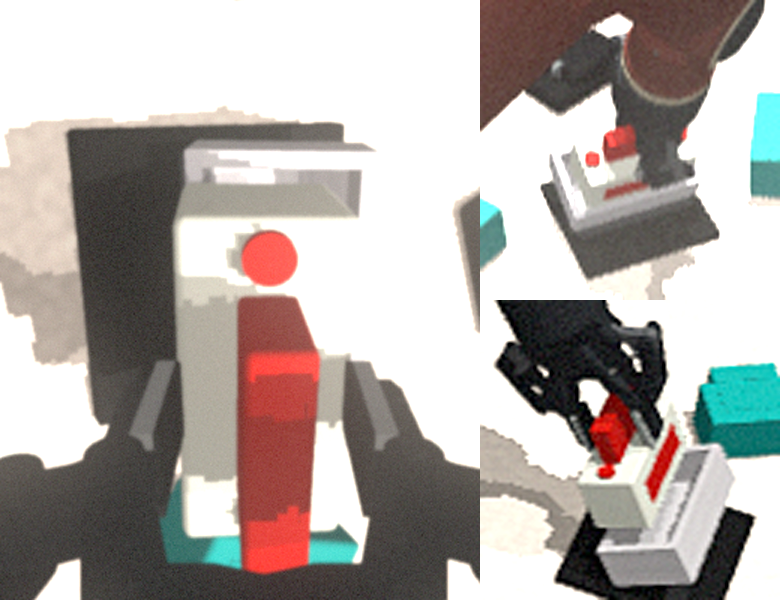

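The pack had rested against the pocket's lower (−px) wall, so reinserting on the same line catches that rim. In the wrist view the pocket centre is ~3 mm to +px and ~3 mm towards the robot compared with the pack. I'll shift accordingly and retry gently.

Run:
```python
from h import *
np.set_printoptions(precision=3,suppress=True)
py=np.cross(pz,px); t2=top+.003*px+.0025*py
arm.line_to(t2+pz*.085,.06); ok=True
for d in (.078,.072,.066,.06,.052,.047,.044):
    arm.line_to(t2+pz*d,.05); f=arm.read_ft_force(); print(d,f,arm.read_opening())
    if np.linalg.norm(f-[0,0,-2.5])>14: print("stop");ok=d<.05; break
if ok:
    arm.move_gripper(1.0); print("rel",arm.read_ft_force())
    arm.line_to(top+pz*.058,.1); arm.move_gripper(0.0,60); print("grip",arm.read_opening(),arm.read_ft_force())
    if .1<arm.read_opening()<.35:
        arm.line_to(top+pz*.128,.1); arm.line_to(arm.read_tool_pos()+[0,0,.10],.2)
    cv2.imwrite("pics/wg2.png",snapshot("wrist"))
print(arm.read_ft_force(),arm.read_opening(),arm.read_time())
```

```text
0.078 [-0.069 -0.132 -1.596] 0.5199906949543927
0.072 [-0.207 -0.788 -1.613] 0.5242168728747166
0.066 [-4.153 -8.457 17.924] 0.5191585603430476
stop
[-4.153 -8.457 17.924] 0.5191585603430476 13.175
```

The pocket is unforgiving. A simpler fix is to stand the pack upright on the clear table between stand and case, then regrip the fin there.

Run:
```python
from h import *
np.set_printoptions(precision=3,suppress=True)
print("bottle",plane(cam("scene"),304,366,0.),plane(cam("side"),394,232,0.))
c,s=np.cos(-.286),np.sin(-.286); qc=tool(-z,[-s,c,0])
arm.line_to(top+pz*.13,.15); arm.line_to(arm.read_tool_pos()+[0,0,.08],.2); print(arm.read_ft_force(),arm.read_opening())
arm.movep([.48,.03,.26],qc)
arm.line_to([.48,.03,.142],.12)
for h in np.arange(.138,.115,-.002):
    arm.line_to([.48,.03,h],.04); f=arm.read_ft_force()
    if f[2]>3: break
print(h,f,arm.read_opening(),arm.read_time())
im=snapshot("wrist"); d=snapshot("side"); cv2.imwrite("pics/wt.png",im)
u=proj(cam("side"),[.48,.03,.06]).astype(int)
m=np.hstack([cv2.resize(im[60:460,140:460],(320,400)),cv2.resize(d[u[1]-50:u[1]+50,u[0]-50:u[0]+50],(400,400),interpolation=2)])
cv2.imwrite("pics/l4.png",cv2.convertScaleAbs(m,alpha=1.5))
```

```text
bottle [0.765 0.042 0.   ] [0.725 0.001 0.   ]
[ 0.325 -0.178 -2.407] 0.5223765909027256
0.11599999999999999 [-3.131 -1.307 13.178] 0.5191222602893967 19.1
```

View pics/l4.png

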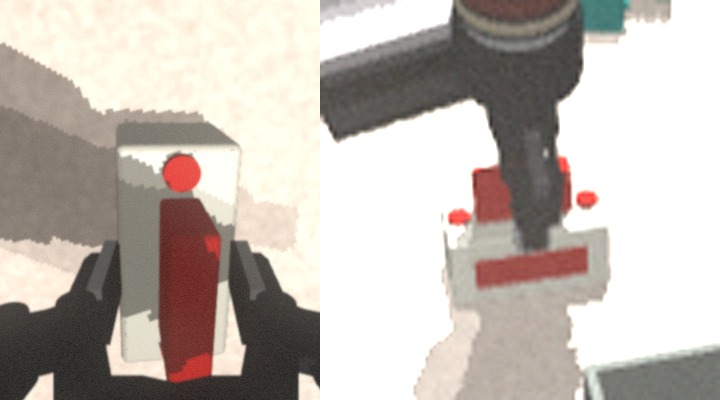

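The pack stands on the table with the box still in the fingers at (180,250); contact force is 13 N. I'll release, rise, and regrip the fin.

Run:
```python
from h import *
np.set_printoptions(precision=3,suppress=True)
arm.line_to([.48,.03,.1175],.03)
arm.move_gripper(1.0); arm.line_to([.48,.03,.142],.1); print(arm.read_ft_force())
arm.move_gripper(0.0,60); print("grip",arm.read_opening(),arm.read_ft_force())
if arm.read_opening()<.35:
    arm.line_to([.48,.03,.30],.15)
    print("lifted",arm.read_ft_force(),arm.read_opening())
im=snapshot("wrist"); cv2.imwrite("pics/wg5.png",im)
d=snapshot("side"); u=proj(cam("side"),[.48,.03,.2]).astype(int)
m=np.hstack([cv2.resize(im[60:460,140:460],(320,400)),cv2.resize(d[u[1]-50:u[1]+50,u[0]-50:u[0]+50],(400,400),interpolation=2)])
cv2.imwrite("pics/l5.png",cv2.convertScaleAbs(m,alpha=1.5)); print(arm.read_time())
```

```text
[ 0.265  0.225 -1.05 ]
grip 0.17204169957539564 [-0.489  0.477 -1.958]
lifted [-1.036 -0.268 -1.834] 0.168446626661106
22.2667
```

View pics/l5.png

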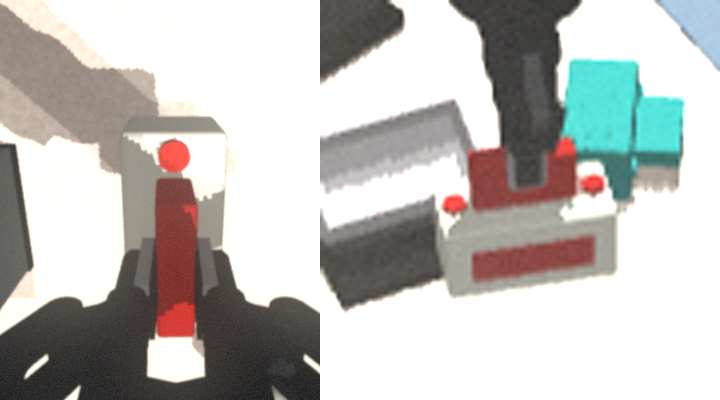

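The fin is now gripped properly (opening 0.17 ≈ 15 mm), centred and upright. Next: carry to the free bay, lower, and release.

```bash
cat >> h.py <<'E'
ya=-.286; cx_=np.array([np.cos(ya),np.sin(ya),0]); cy_=np.array([-np.sin(ya),np.cos(ya),0]); cc=np.array([.4754,-.2343,0])
qc=tool(-z,cy_)
def case(x,y,h): return cc+x*cx_+y*cy_+[0,0,h]
E
python3 - <<'E'
from h import *
np.set_printoptions(precision=3,suppress=True)
arm.movep(case(0,-.0425,.30),qc); f0=arm.read_ft_force(); print(f0,arm.read_opening())
arm.line_to(case(0,-.0425,.165),.15); print(arm.read_ft_force())
for h in np.arange(.160,.143,-.002):
    arm.line_to(case(0,-.0425,h),.05); f=arm.read_ft_force()
    if f[2]-f0[2]>4: break
print(h,f,arm.read_tool_pos(),arm.read_time())
if h<.156:
    arm.move_gripper(.42); print(arm.read_opening(),arm.read_ft_force())
    arm.line_to(case(0,-.0425,.24),.12)
    arm.movep(case(-.1,-.0,.38),qc); pose=np.r_[arm.read_tool_pos(),arm.read_eef_rot()]; np.save("pp.npy",pose)
im=snapshot("wrist"); d=snapshot("side"); cv2.imwrite("pics/wp.png",im); cv2.imwrite("pics/sp.png",d)
m=np.hstack([cv2.resize(im[130:390,180:520],(450,344)),cv2.resize(d[220:400,290:450],(306,344),interpolation=2)])
cv2.imwrite("pics/l6.png",cv2.convertScaleAbs(m,alpha=1.7)); print(arm.read_time())
E
```

```text
[ 0.522  0.131 -2.555] 0.16524167995331937
[ 0.913 -0.418 -2.577]
0.148 [-2.683  0.347  6.006] [ 0.464 -0.275  0.149] 26.2333
0.4182509819639431 [-0.471  0.538 -0.13 ]
28.3333
```

View pics/l6.png

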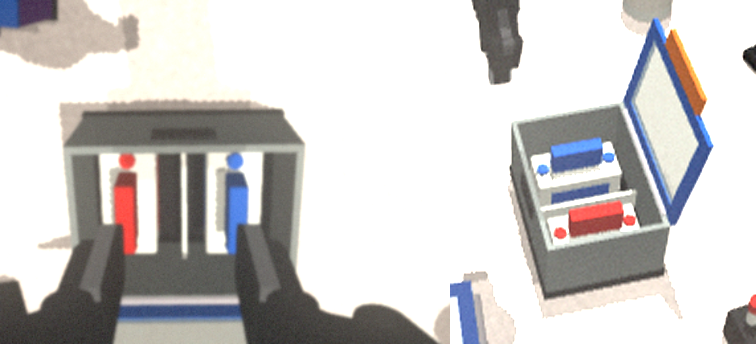

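Both packs are down in their bays, with red at (125,210) and blue at (237,210) in the wrist view. The red pack bottomed at TCP 0.149, so its underside is ≈7–8 mm above the table, i.e. on the plate. The lid is open. Next I'll close the fingers, go behind the lid and sweep it down along its arc.

```bash
cat > lid.py <<'E'
from h import *
np.set_printoptions(precision=3,suppress=True)
L=.086
def tip(x,h): return case(x,0,h+L)
def arc(a,r=.13,t=.007,w=.011):
    return tip(.068-r*np.cos(a)+t*np.sin(a)+w*np.sin(a), .1+r*np.sin(a)+t*np.cos(a))
E
python3 - <<'E'
from lid import *
pts=[tip(.165,.34),tip(.165,.225)]+[arc(a) for a in np.linspace(1.6,0,9)]
print([arm.ik(p,qc) is not None for p in pts])
arm.move_gripper(0.0); arm.movep(tip(-.05,.34),qc); arm.movep(pts[0],qc); arm.line_to(pts[1],.15); print("behind",arm.read_ft_force())
f0=arm.read_ft_force()
for a in np.linspace(1.6,.15,10):
    arm.line_to(arc(a),.08); f=arm.read_ft_force()-f0; print(round(a,2),f)
    if np.linalg.norm(f)>20: print("stop"); break
else:
    for h in np.arange(.125,.098,-.002):
        arm.line_to(tip(-.062,h),.04); f=arm.read_ft_force()-f0
        if f[2]>9: break
    print("end h",h,f)
print(arm.read_time())
cv2.imwrite("pics/sl.png",snapshot("side")); cv2.imwrite("pics/scl.png",snapshot("scene"))
E
```

```text
[True, True, True, True, True, True, True, True, True, True, True]
behind [-0.091 -0.858  0.717]
1.6 [ 0.983 -0.306 -1.007]
1.44 [ 0.089  1.224 -0.348]
1.28 [-0.061  0.562 -0.231]
1.12 [-0.014  0.109 -0.26 ]
0.96 [-0.539  1.061 -0.222]
0.79 [ 0.81   1.605 -0.715]
0.63 [ 0.28  -0.262 -0.296]
0.47 [-0.217  0.614 -1.92 ]
0.31 [ 0.576  0.385 -0.142]
0.15 [ 0.027  1.318 -0.582]
end h 0.09899999999999998 [ 0.577  0.575 -1.542]
39.3167
```

No contact force was felt. I'll locate the lid by its orange lip, using a colour mask in both views.

```bash
cat >> lid.py <<'E'
def lip(show=True):
    rs=[]
    for n in ("side","scene"):
        im=snapshot(n); cv2.imwrite(f"pics/lip_{n}.png",im); h=cv2.cvtColor(im,cv2.COLOR_BGR2HSV)
        m=((h[...,0]>=8)&(h[...,0]<=18)&(h[...,1]>170)&(h[...,2]>80)).astype(np.uint8)
        k,l,st,c=cv2.connectedComponentsWithStats(m)
        print(n,"pred shut",proj(cam(n),case(-.09,0,.104)).round(),"open1.8",proj(cam(n),case(.068+.15*.23,0,.246)).round(),[(c[i].round(1).tolist(),int(st[i,4])) for i in range(1,k) if st[i,4]>25])
E
python3 - <<'E'
from lid import *
print(arm.read_tool_pos(),tip(-.062,.099)); lip()
E
```

```text
[ 0.416 -0.217  0.185] [ 0.416 -0.217  0.185]
side pred shut [319. 316.] open1.8 [415. 257.] [([319.5, 301.1], 73), ([225.4, 408.9], 296)]
scene pred shut [268. 201.] open1.8 [208. 197.] [([274.7, 143.1], 58), ([275.6, 206.5], 68)]
```

The lip has come over to side (319,301) and scene (276,206), near its shut position, so the lid is following. I'll keep pressing down gently until the rim resists.

Run:
```python
from lid import *
X,e=tri([ray(cam("side"),319.5,301.1),ray(cam("scene"),275.6,206.5)]); d=X-cc; print("lip",d@cx_,d@cy_,d[2],e)
for h in np.arange(.097,.080,-.002):
    arm.line_to(tip(-.062,h),.04); f=arm.read_ft_force(); print(round(h,3),f[2].round(2),end="; ")
    if f[2]>12: break
print(arm.read_tool_pos(),arm.read_time()); lip()
```

```text
lip -0.08232793230669605 0.0344958070426324 0.10963965496858057 [np.float64(0.000428991179406299), np.float64(0.0004289911794063065)]
0.097 0.44; 0.095 -0.0; 0.093 3.15; 0.091 18.81; [ 0.416 -0.217  0.179] 40.5167
side pred shut [319. 316.] open1.8 [415. 257.] [([319.5, 302.3], 68), ([225.7, 408.3], 280)]
scene pred shut [268. 201.] open1.8 [208. 197.] [([274.9, 143.2], 56), ([276.1, 208.4], 57)]
```

Firm contact at TCP 0.179 means the upper face is at ≈0.107 with the tips 73 mm ahead, which is exactly the shut height. I'll lift away and verify without occlusion.

Run:
```python
from lid import *
arm.line_to(tip(-.062,.2),.15); arm.movep(tip(-.062,.33),qc); 
q=arm.read_joint_positions().copy(); q[0]+=-.6; arm.move_j(q); print(arm.read_tool_pos(),arm.read_ft_force(),arm.read_time())
lip()
a=cv2.imread("pics/lip_side.png")[240:400,270:470]; b=cv2.imread("pics/lip_scene.png")[170:290,180:330]
cv2.imwrite("pics/l7.png",cv2.convertScaleAbs(np.hstack([cv2.resize(a,(400,320),interpolation=2),cv2.resize(b,(400,320),interpolation=2)]),alpha=1.5))
```

```text
[0.466 0.054 0.415] [0.281 0.44  0.201] 43.15
side pred shut [319. 316.] open1.8 [415. 257.] [([325.0, 315.3], 414), ([226.1, 421.4], 630)]
scene pred shut [268. 201.] open1.8 [208. 197.] [([267.6, 139.6], 134), ([265.7, 203.9], 204)]
```

View pics/l7.png

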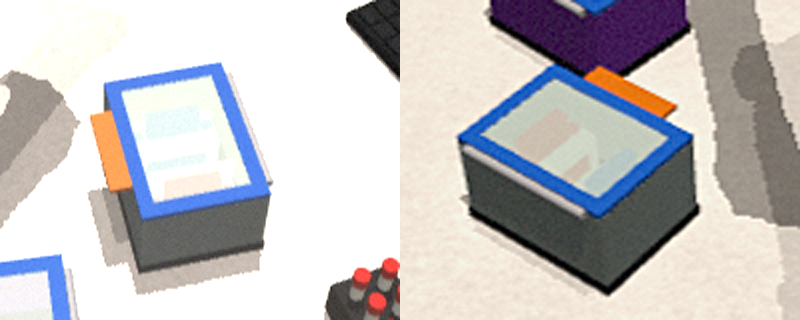

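The lid lies flush on the rim in both views, with the lip at side (325,315) and scene (266,204). The robot is clear, so I'll do a last height check and hand in.

Run:
```python
from lid import *
X,e=tri([ray(cam("side"),325,315.3),ray(cam("scene"),265.7,203.9)]); d=X-cc; print("lip x,y,z",d@cx_,d@cy_,d[2],e)
if d[2]<.112: ticket.finish_job(); print("handed in",arm.read_time())
```

```text
lip x,y,z -0.07874883223509595 0.001303548829819555 0.10315141929387127 [np.float64(0.0010135978105684472), np.float64(0.0010135978105683529)]
the job is handed in; nothing more can be done
the job is handed in; nothing more can be done
```

The red pack is standing on the plate in the free bay, the lid is shut, and I handed the job in at about 43 s of the 59 s allowed. There is no verdict yet.

**What went wrong on the way:**
- My first grip caught the top edge of the box instead of the fin.
- Two tries at putting the pack back in the stand caught on the pocket rim, at about 17–18 N.
- I stood it upright on the clear table and regripped the fin there. I then lowered it into the bay, let go, and swept the lid down gently with the closed fingers.

**Last checks:**
- **Red pack:** it touched down with its underside about 7–8 mm above the case's underside, which matches the plate. The pictures show it upright in the bay.
- **Blue pack:** it looked unmoved in the pictures; I did not measure its position.
- **Lid:** it met a firm stop at the shut height (19 N). It looks flush in both views, and the lip's middle measured 103 mm up.
- **Robot:** it stands clear of everything, with a wrist force of about 0.5 N.

**What disagreed or was not checked:**
- While the lid was being swept down, almost no contact force showed, so I confirmed its position from the orange lip.
- The closed fingers reached 73 mm on the lid, not the 86 mm I had assumed. That only made the sweep run higher than planned.
- I did not measure the bottle, mouse or tube rack again at the end, but the arm never worked near them.

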